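# Seal the digestion vessels and clip on their sample tags

### The job

Get the steel digestion vessels ready for the oven: turn each vessel's cap clockwise by its lifting ring until it is fully tight, and only then snap the tag clip of the colour marked at its well onto that ring, pushing the ring in through the clip's sprung gate so that the clip hangs from the ring with its gate shut. Wells may be empty; the clip of an empty well is not needed. Leave the other things on the bench where they are.

Things in the scene. Friction and masses are not known exactly. Their poses are not given: they have to be found in the camera images.
- holder: Fixed aluminium block, 100 x 262 x 36 mm; origin under its centre, x away from its front edge, y along it. A coloured strip at the front marks each square well: red y = +85 mm, yellow 0, green -85 mm. A steel vessel (57 mm wide, shoulder 102 mm above the bench, axis at x = +6 mm) may stand in each well, which keeps it from turning or shifting.
- cap_red (a joint): Ribbed dark screw cap of the vessel in the red-marked well, 51 mm wide, top 120 mm above the bench. Captive: it only turns about the vessel's upright axis. 0 = fully tight (a stop); it grows as it is unscrewed, anticlockwise from above, to 5.2 rad. Friction 0.2 N m, no spring. None: no vessel there.
- ring_red (a point): Centre of the upright lifting ring fixed on that cap, on the vessel's axis, 152 mm above the bench. Outer diameter 54, inner 38 mm, bar 8 mm thick, 5 mm clear of the cap's top. It stands in this frame's x-z plane (y is its 8 mm thickness) and turns with the cap; tight, its x axis is the block's x axis. The ring is the grip for turning the cap. None: no vessel there.
- cap_yellow (a joint): Ribbed dark screw cap of the vessel in the yellow-marked well, 51 mm wide, top 120 mm above the bench. Captive: it only turns about the vessel's upright axis. 0 = fully tight (a stop); it grows as it is unscrewed, anticlockwise from above, to 5.2 rad. Friction 0.2 N m, no spring. None: no vessel there.
- ring_yellow (a point): Centre of the upright lifting ring fixed on that cap, on the vessel's axis, 152 mm above the bench. Outer diameter 54, inner 38 mm, bar 8 mm thick, 5 mm clear of the cap's top. It stands in this frame's x-z plane (y is its 8 mm thickness) and turns with the cap; tight, its x axis is the block's x axis. The ring is the grip for turning the cap. None: no vessel there.
- cap_green (a joint): Ribbed dark screw cap of the vessel in the green-marked well, 51 mm wide, top 120 mm above the bench. Captive: it only turns about the vessel's upright axis. 0 = fully tight (a stop); it grows as it is unscrewed, anticlockwise from above, to 5.2 rad. Friction 0.2 N m, no spring. None: no vessel there.
- ring_green (a point): Centre of the upright lifting ring fixed on that cap, on the vessel's axis, 152 mm above the bench. Outer diameter 54, inner 38 mm, bar 8 mm thick, 5 mm clear of the cap's top. It stands in this frame's x-z plane (y is its 8 mm thickness) and turns with the cap; tight, its x axis is the block's x axis. The ring is the grip for turning the cap. None: no vessel there.
- loop_red (a point): Middle of the wire loop of the red tag clip, a flat snap hook 92 mm long, wire 6.4 mm, 60 g. x points from its tag to its gate, z is normal to its flat (either face may be up). Free inside: x -19 to 19, y -15 to 15 mm. The gate, a 5 mm bar along y at x = 22 mm, is hinged at y = -16 mm; its tip meets the frame at y = +15 mm.
- tag_red (a point): Centre of the red thumb tag at the clip's other end, the place to grip: 42 mm along x, 18 mm across y, 12 mm thick, at x = -45.5 mm in the loop's frame (same axes). Lying flat it is 6 mm above the bench. A balance 78 mm high stands to the left of the clips, a taller centrifuge to their right.
- gate_red (a joint): Sprung gate of the red clip: 0 = shut, grows as it is pressed into the loop (towards -x), to 1.35 rad; it takes about 3 N. The ring's bar, pushed in at y = 0 to 6 mm, slips off its tip and it snaps shut once the bar is about 32 mm in (at x = -10 mm; the loop's back stops the bar at x = -15 mm).
- loop_yellow (a point): Middle of the wire loop of the yellow tag clip, a flat snap hook 92 mm long, wire 6.4 mm, 60 g. x points from its tag to its gate, z is normal to its flat (either face may be up). Free inside: x -19 to 19, y -15 to 15 mm. The gate, a 5 mm bar along y at x = 22 mm, is hinged at y = -16 mm; its tip meets the frame at y = +15 mm.
- tag_yellow (a point): Centre of the yellow thumb tag at the clip's other end, the place to grip: 42 mm along x, 18 mm across y, 12 mm thick, at x = -45.5 mm in the loop's frame (same axes). Lying flat it is 6 mm above the bench. A balance 78 mm high stands to the left of the clips, a taller centrifuge to their right.
- gate_yellow (a joint): Sprung gate of the yellow clip: 0 = shut, grows as it is pressed into the loop (towards -x), to 1.35 rad; it takes about 3 N. The ring's bar, pushed in at y = 0 to 6 mm, slips off its tip and it snaps shut once the bar is about 32 mm in (at x = -10 mm; the loop's back stops the bar at x = -15 mm).
- loop_green (a point): Middle of the wire loop of the green tag clip, a flat snap hook 92 mm long, wire 6.4 mm, 60 g. x points from its tag to its gate, z is normal to its flat (either face may be up). Free inside: x -19 to 19, y -15 to 15 mm. The gate, a 5 mm bar along y at x = 22 mm, is hinged at y = -16 mm; its tip meets the frame at y = +15 mm.
- tag_green (a point): Centre of the green thumb tag at the clip's other end, the place to grip: 42 mm along x, 18 mm across y, 12 mm thick, at x = -45.5 mm in the loop's frame (same axes). Lying flat it is 6 mm above the bench. A balance 78 mm high stands to the left of the clips, a taller centrifuge to their right.
- gate_green (a joint): Sprung gate of the green clip: 0 = shut, grows as it is pressed into the loop (towards -x), to 1.35 rad; it takes about 3 N. The ring's bar, pushed in at y = 0 to 6 mm, slips off its tip and it snaps shut once the bar is about 32 mm in (at x = -10 mm; the loop's back stops the bar at x = -15 mm).
- tube_2: 50 ml tube with blue cap, 34 x 115 mm, standing, behind the left balance; bystander, leave alone. Origin: centre of its underside.
- tube_3: 50 ml tube with blue cap, 34 x 115 mm, standing, behind the balances; bystander, leave alone. Origin: centre of its underside.
- beaker_1: small glass beaker, 56 x 58 mm; bystander, leave alone. Origin: centre of its underside.
- jar_2: powder jar with red lid, 56 x 70 mm, left of the holder block; bystander, leave alone. Origin: centre of its underside.
- dish_2: petri dish, 71 x 16 mm, near the front edge; bystander, leave alone. Origin: centre of its underside.
- vial_1: brown vial, 22 x 44 mm; bystander, leave alone. Origin: centre of its underside.
- vial_2: clear vial, 22 x 44 mm; bystander, leave alone. Origin: centre of its underside.

How it is judged:
At the end, for the whole second after the job is handed in: Each vessel present: cap within 0.12 rad of tight; its colour's clip hangs on its ring, loop middle within 52 mm of the ring's centre and 10 to 50 mm below it, tag centre over 22 mm lower than the ring's centre, gate shut (under 0.12 rad) (value of joint each of cap_red, gate_red, cap_yellow, gate_yellow, cap_green, gate_green below 0.12 rad and distance between loop_red and ring_red below 0.052 m and z of tag_red in the frame of ring_red below -0.022 m and z of loop_red in the frame of ring_red between -0.05 and -0.01 m and distance between loop_yellow and ring_yellow below 0.052 m and z of tag_yellow in the frame of ring_yellow below -0.022 m and z of loop_yellow in the frame of ring_yellow between -0.05 and -0.01 m and distance between loop_green and ring_green below 0.052 m and z of tag_green in the frame of ring_green below -0.022 m and z of loop_green in the frame of ring_green between -0.05 and -0.01 m); the robot touches nothing.
It fails at once if a tag clip is put onto its ring while that vessel's cap is still loose ((distance between loop_red and ring_red below 0.03 m and value of joint cap_red above 0.3 rad) or (distance between loop_yellow and ring_yellow below 0.03 m and value of joint cap_yellow above 0.3 rad) or (distance between loop_green and ring_green below 0.03 m and value of joint cap_green above 0.3 rad)).
It fails at once if one of the other things on the bench is pushed away by more than 4 cm or knocked over (distance of any of tube_2, tube_3, beaker_1, jar_2, dish_2, vial_1, vial_2 from where it was at the start of the episode above 0.04 m or angle between any of tube_2, tube_3, beaker_1, jar_2, dish_2, vial_1, vial_2's own z axis and vertical above 0.6 rad).
Of vessel_red, vessel_yellow, vessel_green only 2 to 3 are there at a start; the rules pass over those that are not, and their reading is None.
At some moment in a run one of clip_red, clip_yellow, clip_green may be knocked a few centimetres aside while the robot is not near it.
It also fails if it takes over 210 s, if anything falls off the work surface, if the arm or the gripper's body presses on something with over 40 N, if the wrist force passes 120 N, or if a joint passes its speed limit or range.

### The arm

A 6-joint arm with a two-finger parallel gripper is mounted at the origin on a cart in front of the work surface, level with it; the furniture and walls round the work are solid. World frame = base frame: x ahead of the robot, y to its left, z up, the work surface at z = 0. Lengths are in m, angles in rad, forces in N, time in s.
With the tool pointing down it reaches from about 0.35 to 1 m from the base axis. Payload 7.1 kg.
Tool frame: the origin (TCP) lies between the finger pads; the fingertips stand 22 mm ahead of it and the grasp point (between the pads) lies 3 mm ahead of it; x points along the fingers, y is the direction in which the jaws open and shut, and the axes are right-handed (so a half turn about x gives the same grasp; the last joint's range is limited). The gripper opens to 85 mm and grips with 20 to 120 N. Pads are 22 mm wide; open, the fingers measure 114 mm over their backs; the gripper's body (76 mm by 85 mm) begins 54 mm behind the grasp point. The pads swing forward as they close: fully open they stand 13 mm farther back than shut.
Start: joints at [-1.127, 0.423, 1.63, -0, 1.089, -0.019], TCP at [0.279, -0.559, 0.253] pointing down, gripper open.
Joint ranges: [-3, 3], [-0.9, 2.11], [0.09, 2.58], [-1.31, 4.45], [0.11, 2.69], [-2.54, 2.54]. Speed limits (rad/s): [2.39, 2.39, 3.01, 3.14, 3.14, 3.14].

### API

Orientations are given as a rotation vector (axis times angle).
In Python, from rig import manip gives the robot as it stands. The module is installed in compiled form; this text tells all that it offers. Calls block until the motion is done:
- manip.move_to(position, orientation): joint-space move of the TCP to a pose.
- manip.servo_line(position, orientation=None, rate=0.15): straight line of the TCP; orientation=None keeps the orientation; rate is the mean speed in m/s.
- manip.set_joints(angles): joint-space move.
- manip.command_gripper(opening, f_grip=None): finger opening in m; f_grip is the grip in N (None keeps the last); returns when the fingers have stopped.
- manip.hold(seconds).
- manip.solve_ik(position, orientation): joint angles nearest the present ones, or None.
- manip.camera(name): name is "scene" or "top"; returns a dict with "image" (400x640x3 uint8, red, green, blue), "fx", "fy", "cx", "cy" (pixels), "cam_to_world" (4x4, takes a point from camera to world coordinates). Camera axes: x right, y down, z forward; pixel columns grow to the right and rows downward; lengths in m; the calibration is good to about 2 mm. A picture is of the moment at which its call begins. There is no depth.
A pose or a line that the arm cannot do raises manip.IKError and nothing moves.
- manip.sign_off(): hands the job in, once; it reports no verdict.
Readings, each from a call of its own:
- manip.get_time(): time.
- manip.get_joint_positions(): joint angles.
- manip.get_joint_vel(): joint speeds.
- manip.get_tau(): joint torques, N m.
- manip.get_position(): TCP position.
- manip.get_ee_rot(): TCP orientation.
- manip.get_contact_force(): force on the tool from outside, world axes, zero at the start.
- manip.get_torque(): the same for the moment, N m.
- manip.get_width(): finger opening in m.
Only numpy, scipy, OpenCV 4.12 (cv2) and the standard library are available. Lean on these libraries where they do the work, as an engineer would, in place of code of your own. Each camera call takes 0.05 s, during which the arm holds its last target.

## Working session

There is one attempt and no reset: what is moved stays moved. The work goes in short steps, each a Python script; the robot and the scene stay as the last script left them, time stands still between calls to the robot, and variables do not carry over. Pictures are saved under pics/ and viewed, and the job is handed in when it is done.

```bash
mkdir -p pics; ls
python3 - <<'E'
from rig import manip
import cv2
for n in("scene","top"):
    c=manip.camera(n); cv2.imwrite(f"pics/{n}0.png",c["image"][:,:,::-1]); print(n,c["fx"],c["fy"],c["cx"],c["cy"]); print(c["cam_to_world"].round(4))
print(manip.get_time(),manip.get_position(),manip.get_ee_rot(),manip.get_width(),manip.get_contact_force())
E
```

```text
pics
scene 511.899382765782 511.899382765782 313.9440707411952 197.16223918493444
[[-0.7648 -0.2791  0.5807 -0.1103]
 [-0.6441  0.3098 -0.6994  0.7664]
 [ 0.0153 -0.9089 -0.4167  0.5988]
 [ 0.      0.      0.      1.    ]]
top 450.88085167322356 450.88085167322356 321.6953826462403 200.19103418278473
[[ 0.0126 -0.995   0.0993  0.4342]
 [-0.9999 -0.013  -0.0035 -0.0388]
 [ 0.0048 -0.0993 -0.995   1.1863]
 [ 0.      0.      0.      1.    ]]
0.1 [ 0.27888563 -0.55884103  0.25263894] [ 1.96426126  0.46420907 -1.96478168] 0.08529707716073748 [-0.72339957 -0.62931461  0.37535002]
```

View pics/scene0.png

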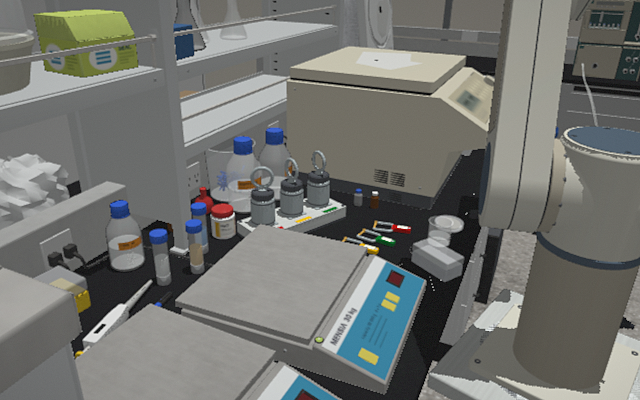

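View pics/top0.png

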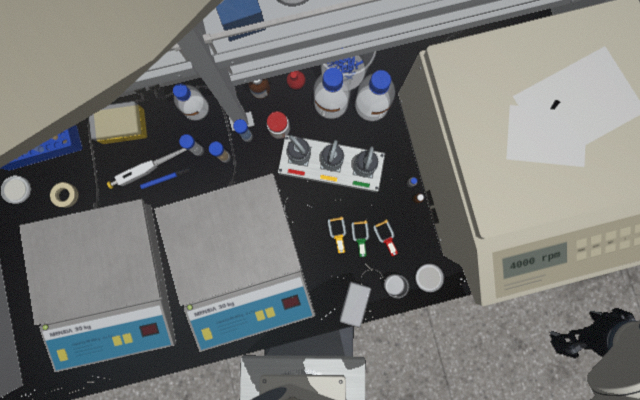

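Three vessels are present, with strips red (295,172), yellow (330,178) and green (362,184). The clips are yellow (339,233), green (361,237) and red (386,237), all with their gate ends away from the robot. I'll zoom in next.

Run:
```python
import cv2
t=cv2.imread("pics/top0.png"); s=cv2.imread("pics/scene0.png")
cv2.imwrite("pics/t1.png",cv2.resize(t[115:275,265:465],None,fx=4,fy=3.75*1.0667/1.0667,interpolation=cv2.INTER_CUBIC)[:600])
cv2.imwrite("pics/s1.png",cv2.resize(s[135:265,230:430],None,fx=4,fy=4,interpolation=cv2.INTER_CUBIC))
```

```text
(no output)
```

View pics/t1.png

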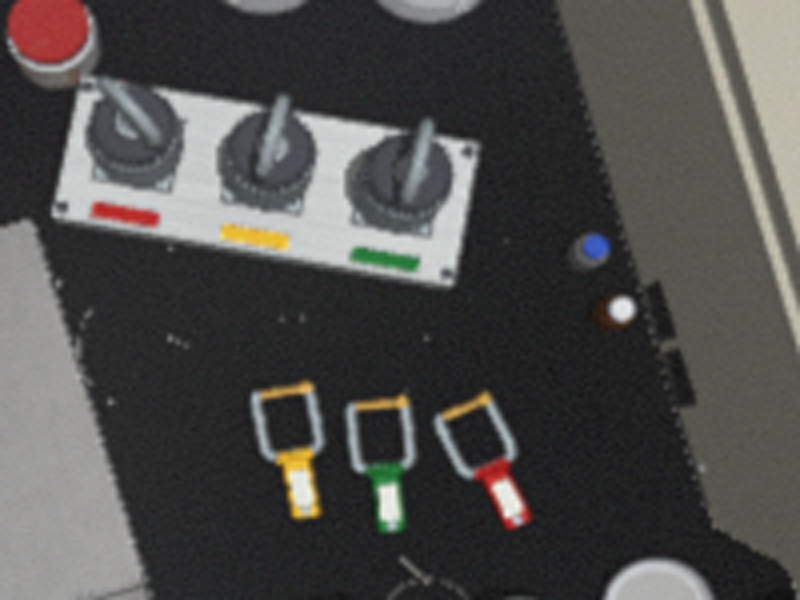

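View pics/s1.png

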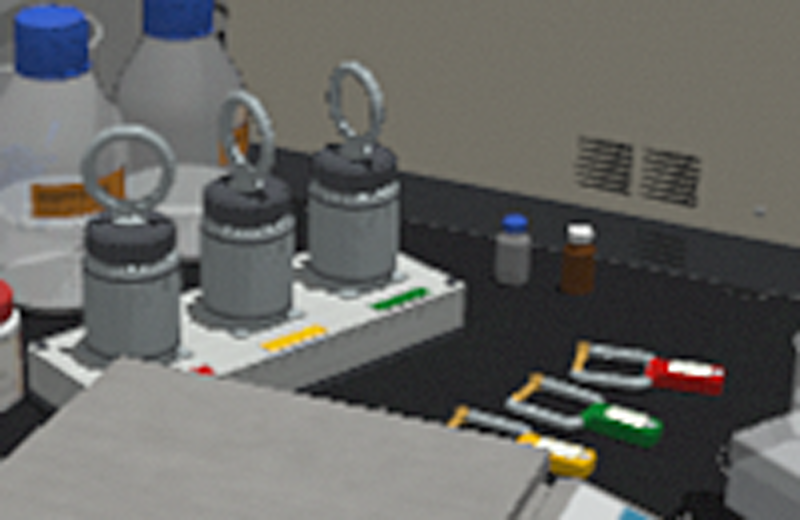

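```bash
cat > h.py <<'E'
from rig import manip
import numpy as np, cv2
from scipy.spatial.transform import Rotation as R
def cam(n):
    c=manip.camera(n); return c
def pix2z(c,uv,z):
    T=c["cam_to_world"]; d=T[:3,:3]@np.array([(uv[0]-c["cx"])/c["fx"],(uv[1]-c["cy"])/c["fy"],1]); o=T[:3,3]
    return o+d*(z-o[2])/d[2]
def proj(c,p):
    T=c["cam_to_world"]; q=T[:3,:3].T@(np.asarray(p)-T[:3,3]); return np.array([c["fx"]*q[0]/q[2]+c["cx"],c["fy"]*q[1]/q[2]+c["cy"]])
def tri(cs,uvs):
    A=np.zeros((3,3));b=np.zeros(3)
    for c,uv in zip(cs,uvs):
        T=c["cam_to_world"]; d=T[:3,:3]@np.array([(uv[0]-c["cx"])/c["fx"],(uv[1]-c["cy"])/c["fy"],1]); d/=np.linalg.norm(d)
        P=np.eye(3)-np.outer(d,d); A+=P; b+=P@T[:3,3]
    p=np.linalg.solve(A,b); return p,[np.linalg.norm(proj(c,p)-uv) for c,uv in zip(cs,uvs)]
def ori(a):  # tool down, jaw axis y at yaw a
    x=np.array([0,0,-1.]);y=np.array([np.cos(a),np.sin(a),0]);return R.from_matrix(np.c_[x,y,np.cross(x,y)]).as_rotvec()
def crop(c,x0,y0,w,h,f,name,pts=()):
    im=cv2.resize(np.ascontiguousarray(c["image"][y0:y0+h,x0:x0+w,::-1]),None,fx=f,fy=f,interpolation=cv2.INTER_CUBIC)
    for p in pts:
        u=proj(c,p); cv2.circle(im,(int((u[0]+.5-x0)*f),int((u[1]+.5-y0)*f)),3,(255,0,255),1)
    cv2.imwrite("pics/"+name+".png",im)
def blob(c,lo,hi,roi):
    x0,y0,w,h=roi; hsv=cv2.cvtColor(c["image"][y0:y0+h,x0:x0+w],cv2.COLOR_RGB2HSV)
    m=cv2.inRange(hsv,np.array(lo),np.array(hi)); ys,xs=np.nonzero(m); return xs+x0,ys+y0
E
python3 - <<'E'
from h import *
ct,cs=cam("top"),cam("scene")
f=lambda X,Y:(265+X/4-.5,115+Y/3.75-.5)
C=[f(*p) for p in[(92,77),(482,143),(455,288),(52,218)]]
P=np.array([pix2z(ct,u,.036)for u in C]);print(P.round(4)); print(np.linalg.norm(P-np.roll(P,-1,0),axis=1))
c=P.mean(0); print("centre",c, "yaw", [np.arctan2(*(v:=(P[a]-P[b]))[[1,0]]) for a,b in[(0,3),(1,2)]], [np.arctan2(*(v:=(P[a]-P[b]))[[1,0]])-np.pi/2 for a,b in[(0,1),(3,2)]])
crop(ct,320,210,85,55,9,"t2")
crop(cs,335,215,85,45,9,"s2")
E
```

```text
[[ 0.7181  0.0482  0.036 ]
 [ 0.6751 -0.2054  0.036 ]
 [ 0.5739 -0.1879  0.036 ]
 [ 0.6189  0.072   0.036 ]]
[0.25726402 0.10269875 0.26379837 0.10200508]
centre [ 0.64649585 -0.06824887  0.036     ] yaw [np.float64(-0.23535395983743476), np.float64(-0.17123905401900372)] [np.float64(-0.16812797584019834), np.float64(-0.1716290906573854)]
```

View pics/t2.png

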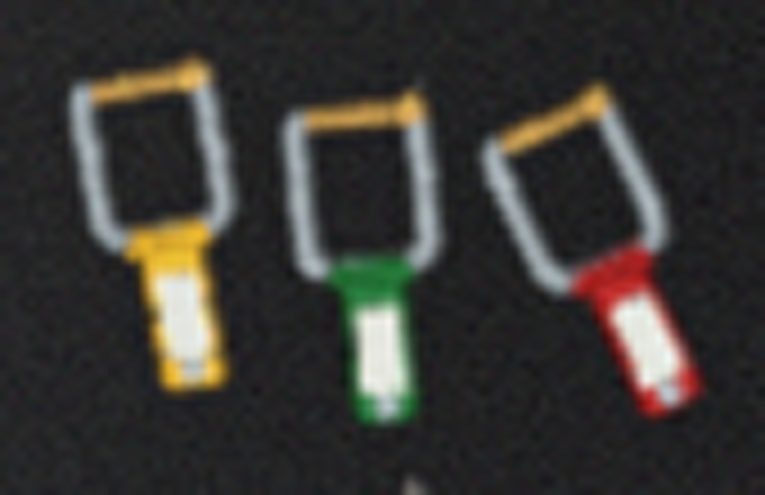

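View pics/s2.png

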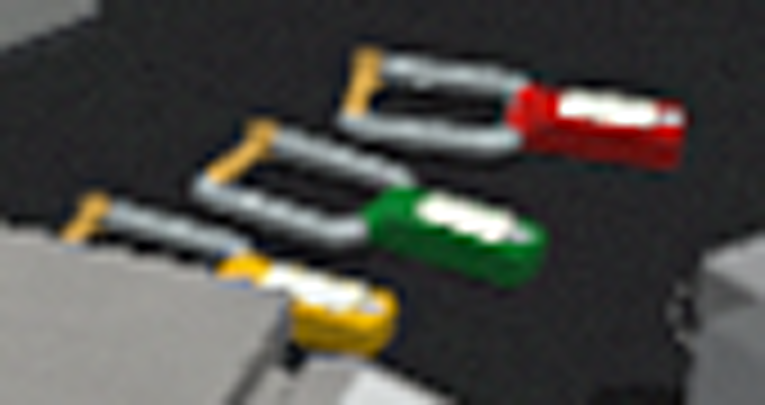

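```bash
cat >> h.py <<'E'
def ringpts(c,th,n=40,r=.027):
    a=np.linspace(0,2*np.pi,n); d=np.array([np.cos(th),np.sin(th),0]); return [c+r*(np.cos(t)*d+np.sin(t)*np.array([0,0,1])) for t in a]
def block(B,x,y,z):
    c,s=np.cos(B[2]),np.sin(B[2]); return np.array([B[0]+c*x-s*y,B[1]+s*x+c*y,z])
E
python3 - <<'E'
from h import *
from scipy.optimize import least_squares
ct,cs=cam("top"),cam("scene")
f=lambda X,Y:(265+X/4-.5,115+Y/3.75-.5)
C=[f(*p) for p in[(482,143),(455,288),(52,218)]]
m=[(.05,-.131),(-.05,-.131),(-.05,.131)]
s=least_squares(lambda B:np.r_[tuple(proj(ct,block(B,*q,.036))-u for q,u in zip(m,C))],[.646,-.068,-.17])
print(s.x,s.fun)
B=s.x
pts=[];
for y,th in((.085,.87),(0,0),(-.085,0)):
    pts+=ringpts(block(B,.006,y,.152),B[2]+th)+ringpts(block(B,.006,y,.120),0,1)
crop(ct,270,125,125,70,6,"t3",pts+[block(B,*q,.036) for q in m]); crop(cs,235,140,120,85,6,"s3",pts+[block(B,*q,.036) for q in m])
E
```

```text
[ 0.64634188 -0.06681769 -0.1682973 ] [-0.40276162  0.51709097 -0.11537198 -0.47801664  0.51549634 -0.0185744 ]
```

View pics/t3.png

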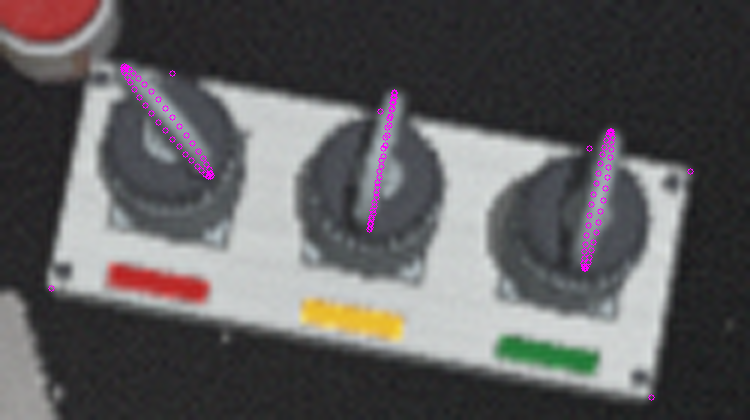

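View pics/s3.png

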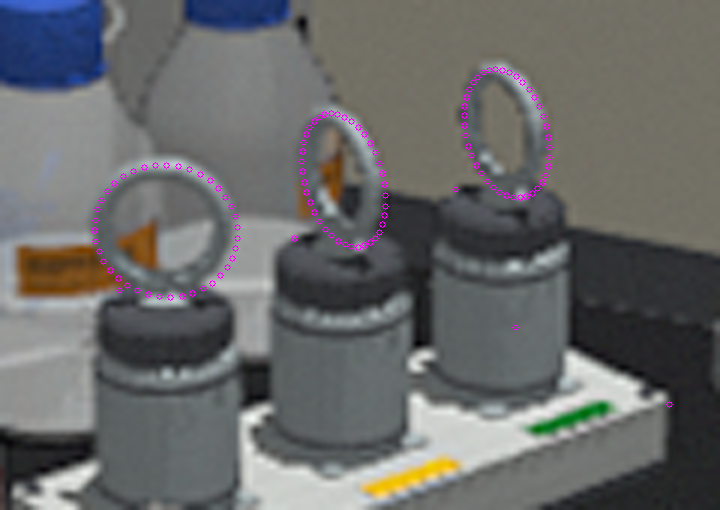

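The overlays fit within about 1 px, with the observed rings about 1 px right in the top view and 1 px up in the scene view. I'll triangulate the ring outlines properly, with a template fit in both views.

```bash
cat > fit.py <<'E'
from h import *
from scipy.optimize import minimize
def chamfer_fit(cams,c0,th0,th_free=True):
    # render ring silhouettes as soft template; score edge contrast: mean gradient magnitude along projected outer/inner outlines
    G=[]
    for c in cams:
        g=cv2.GaussianBlur(c["image"].astype(np.float32),(0,0),.8)
        gm=np.sqrt(sum(cv2.Sobel(g[:,:,k],cv2.CV_32F,1,0)**2+cv2.Sobel(g[:,:,k],cv2.CV_32F,0,1)**2 for k in range(3))); G.append(gm)
    def score(v):
        c=np.array(v[:3]); th=v[3]; s=0
        for cm,g in zip(cams,G):
            for rad in(.027,.019):
              P=np.array([proj(cm,p) for p in ringpts(c,th,60,rad)],np.float32)
              s+=cv2.remap(g,P[None,:,0],P[None,:,1],cv2.INTER_LINEAR).mean()
        return -s
    return score
E
python3 - <<'E'
from h import *
from scipy.optimize import least_squares
ct,cs=cam("top"),cam("scene")
B=np.array([0.64634,-0.06682,-0.1683])
# silhouette-based: tube-rendered mask centroid matching
def mask(c,ctr,th,roi,f=8):
    x0,y0,w,h=roi; m=np.zeros((h*f,w*f),np.uint8)
    d=np.array([np.cos(th),np.sin(th),0]);
    P=ringpts(ctr,th,80,.023)
    T=c["cam_to_world"]; z=(T[:3,:3].T@(ctr-T[:3,3]))[2]; r=.004*c["fx"]/z*f
    for p in P:
        u=proj(c,p); cv2.circle(m,(int((u[0]+.5-x0)*f),int((u[1]+.5-y0)*f)),int(round(r)),255,-1)
    return cv2.resize(m.astype(np.float32)/255,(w,h),interpolation=cv2.INTER_AREA)
for n,y,th in(("r",.085,.87),("y",0,0),("g",-.085,0)):
    ctr=block(B,.006,y,.152); best={}
    uv=[]
    for c,nm in((ct,"top"),(cs,"scene")):
        u0=proj(c,ctr); roi=(int(u0[0])-20,int(u0[1])-20,40,40)
        g=cv2.cvtColor(c["image"],cv2.COLOR_RGB2GRAY).astype(np.float32)
        res=[]
        for dth in np.arange(-.3,.31,.05):
            m=mask(c,ctr,th+B[2]+dth,roi); 
            for du in np.arange(-2.5,2.6,.25):
                for dv in np.arange(-2.5,2.6,.25):
                    M=np.float32([[1,0,du],[0,1,dv]]); mm=cv2.warpAffine(m,M,(40,40)); 
                    k=cv2.GaussianBlur(mm,(0,0),2); ring=np.clip(k-mm,0,1)
                    gg=g[roi[1]:roi[1]+40,roi[0]:roi[0]+40]
                    s=(gg*mm).sum()/mm.sum()-(gg*ring).sum()/ring.sum(); res.append((s,dth,du,dv))
        res.sort(reverse=True); print(n,nm,[tuple(np.round(r,2)) for r in res[:4]])
        r=np.mean(res[:10],0); uv.append(u0+r[2:])
    p,e=tri([ct,cs],uv); print("   ",p.round(4),"vs",ctr.round(4),np.round(e,2))
E
```

```text
r top [(np.float64(38.07), np.float64(-0.05), np.float64(1.0), np.float64(-1.0)), (np.float64(37.57), np.float64(-0.05), np.float64(0.75), np.float64(-1.0)), (np.float64(37.34), np.float64(-0.0), np.float64(1.0), np.float64(-1.0)), (np.float64(37.18), np.float64(-0.05), np.float64(1.0), np.float64(-1.25))]
r scene [(np.float64(13.87), np.float64(0.3), np.float64(-2.5), np.float64(-2.5)), (np.float64(13.7), np.float64(0.25), np.float64(-2.5), np.float64(-2.5)), (np.float64(13.24), np.float64(0.2), np.float64(-2.5), np.float64(-2.5)), (np.float64(12.93), np.float64(0.15), np.float64(-2.5), np.float64(-2.5))]
    [0.6702 0.0153 0.1552] vs [0.6665 0.016  0.152 ] [0.95 0.97]
y top [(np.float64(53.91), np.float64(-0.05), np.float64(0.0), np.float64(-1.0)), (np.float64(53.43), np.float64(-0.05), np.float64(0.0), np.float64(-1.25)), (np.float64(53.39), np.float64(-0.05), np.float64(0.0), np.float64(-0.75)), (np.float64(53.15), np.float64(-0.05), np.float64(-0.25), np.float64(-1.0))]
y scene [(np.float64(22.43), np.float64(-0.25), np.float64(1.0), np.float64(-0.25)), (np.float64(22.31), np.fl
[... 249 characters left out ...]
0.152 ] [0.78 0.77]
g top [(np.float64(53.71), np.float64(-0.05), np.float64(0.0), np.float64(0.0)), (np.float64(53.57), np.float64(-0.05), np.float64(0.0), np.float64(-0.25)), (np.float64(53.26), np.float64(-0.05), np.float64(0.0), np.float64(-0.5)), (np.float64(53.11), np.float64(-0.05), np.float64(0.0), np.float64(0.25))]
g scene [(np.float64(12.94), np.float64(-0.2), np.float64(2.0), np.float64(0.0)), (np.float64(12.88), np.float64(-0.2), np.float64(2.0), np.float64(0.25)), (np.float64(12.88), np.float64(-0.2), np.float64(2.0), np.float64(0.5)), (np.float64(12.87), np.float64(-0.2), np.float64(2.0), np.float64(0.75))]
    [ 0.6366 -0.1536  0.1509] vs [ 0.638  -0.1516  0.152 ] [1.21 1.14]
```

Run:
```python
from h import *
M=R.from_rotvec(manip.get_ee_rot()).as_matrix(); print(M.round(2))
B=np.array([0.6468,-0.0675,-0.168])
for y,th in((.085,.82),(0,-.05),(-.085,-.05)):
    p=block(B,.006,y,.165)
    for k in range(-2,3):
        q=manip.solve_ik(p,ori(B[2]+th+np.pi/2+k*np.pi)); print(y,k,None if q is None else np.round(q,2))
    for z in(.25,.3,.35): print(z,manip.solve_ik(np.r_[p[:2],z],ori(0)) is not None)
for a in np.arange(-3,3.1,.5):
    q=manip.solve_ik([.65,-.07,.2],ori(a)); print(a,None if q is None else np.round(q,2)[5])
```

```text
[[-0.    0.45 -0.89]
 [ 0.   -0.89 -0.45]
 [-1.   -0.   -0.  ]]
0.085 -2 [ 0.01  0.58  1.59  0.    0.97 -2.22]
0.085 -1 [ 0.01  0.58  1.59 -0.    0.97  0.92]
0.085 0 [ 0.01  0.58  1.59 -0.    0.97 -2.22]
0.085 1 [0.01 0.58 1.59 0.   0.97 0.92]
0.085 2 [ 0.01  0.58  1.59 -0.    0.97 -2.22]
0.25 True
0.3 True
0.35 True
0 -2 [-0.12  0.57  1.61 -0.    0.96 -1.48]
0 -1 [-0.12  0.57  1.61 -0.    0.96  1.67]
0 0 [-0.12  0.57  1.61 -0.    0.96 -1.48]
0 1 [-0.12  0.57  1.61 -0.    0.96  1.67]
0 2 [-0.12  0.57  1.61 -0.    0.96 -1.48]
0.25 True
0.3 True
0.35 True
-0.085 -2 [-0.25  0.57  1.61 -0.    0.96 -1.61]
-0.085 -1 [-0.25  0.57  1.61 -0.    0.96  1.54]
-0.085 0 [-0.25  0.57  1.61 -0.    0.96 -1.61]
-0.085 1 [-0.25  0.57  1.61 -0.    0.96  1.54]
-0.085 2 [-0.25  0.57  1.61 -0.    0.96 -1.61]
0.25 True
0.3 True
0.35 True
-3.0 None
-2.5 2.37
-2.0 1.87
-1.5 1.37
-1.0 0.87
-0.5 0.37
0.0 -0.13
0.5 -0.63
1.0 -1.13
1.5 -1.63
2.0 -2.13
2.5 None
3.0 None
```

Run:
```python
from h import *
c=cam("top")
for u in((480,303),(425,55),(437,240)): print(u,[pix2z(c,u,z).round(3) for z in(0.05,.25,.35)])
p=manip.get_position(); M=manip.get_ee_rot()
for z in(.4,.45,.5,.55): print(z,manip.solve_ik([p[0],p[1],z],M), manip.solve_ik([.4,-.05,z],ori(0)))
```

```text
(480, 303) [array([ 0.296, -0.439,  0.05 ]), array([ 0.321, -0.368,  0.25 ]), array([ 0.333, -0.333,  0.35 ])]
(425, 55) [array([ 0.933, -0.309,  0.05 ]), array([ 0.846, -0.261,  0.25 ]), array([ 0.802, -0.237,  0.35 ])]
(437, 240) [array([ 0.451, -0.334,  0.05 ]), array([ 0.448, -0.282,  0.25 ]), array([ 0.446, -0.256,  0.35 ])]
0.4 [-1.12698060e+00  2.97100165e-01  1.47269677e+00 -5.15290383e-06
  1.37197001e+00 -1.90196854e-02] [-1.53879551e-01 -8.53027228e-02  1.90475835e+00 -4.44089210e-16
  1.32213703e+00 -1.53879551e-01]
0.45 [-1.12698060e+00  2.70124024e-01  1.40184938e+00 -5.07726287e-06
  1.46979355e+00 -1.90201912e-02] [-1.53879551e-01 -1.19241243e-01  1.82598192e+00 -4.44089210e-16
  1.43485198e+00 -1.53879551e-01]
0.5 [-1.12698060e+00  2.51556062e-01  1.32187466e+00 -5.05140216e-06
  1.56833622e+00 -1.90206908e-02] [-1.53879551e-01 -1.41910297e-01  1.74028068e+00 -4.44089210e-16
  1.54322227e+00 -1.53879551e-01]
0.55 [-1.12698060e+00  2.41604986e-01  1.23213171e+00 -5.07536031e-06
  1.66803025e+00 -1.90211959e-02] [-1.53879551e-01 -1.54224811e-01  1.64770764e+00 -4.44089210e-16
  1.64810982e+00 -1.53879551e-01]
```

```bash
cat >> h.py <<'E'
def st(msg=""):
    print(msg,round(manip.get_time(),1),"p",manip.get_position().round(4),"w",round(manip.get_width(),4),"F",np.round(manip.get_contact_force(),1),"T",np.round(manip.get_torque(),2))
E
python3 - <<'E'
from h import *
B=np.array([0.6468,-0.0675,-0.168])
p=manip.get_position()
manip.servo_line([p[0],p[1],.45],rate=.2)
r=block(B,.006,.085,.27); a=B[2]+.82+np.pi/2
manip.move_to([r[0]-.05,r[1],.40],ori(a)); st()
manip.command_gripper(.045,60)
manip.servo_line(r,ori(a)); st()
manip.servo_line([r[0],r[1],.20],rate=.1)
c=cam("top"); crop(c,250,90,160,120,5,"t4"); c=cam("scene"); crop(c,220,90,160,120,5,"s4"); st()
E
```

```text
4.0 p [0.617  0.0147 0.4   ] w 0.0853 F [-0.1  0.4  0.2] T [ 0.01  0.01 -0.02]
 5.5 p [0.6673 0.0153 0.2711] w 0.0449 F [ 0.1 -0.1  0.4] T [-0.01 -0.    0.06]
 6.5 p [0.6675 0.0153 0.201 ] w 0.0448 F [-0.   0.1  0.2] T [-0.02  0.   -0.01]
```

View pics/t4.png

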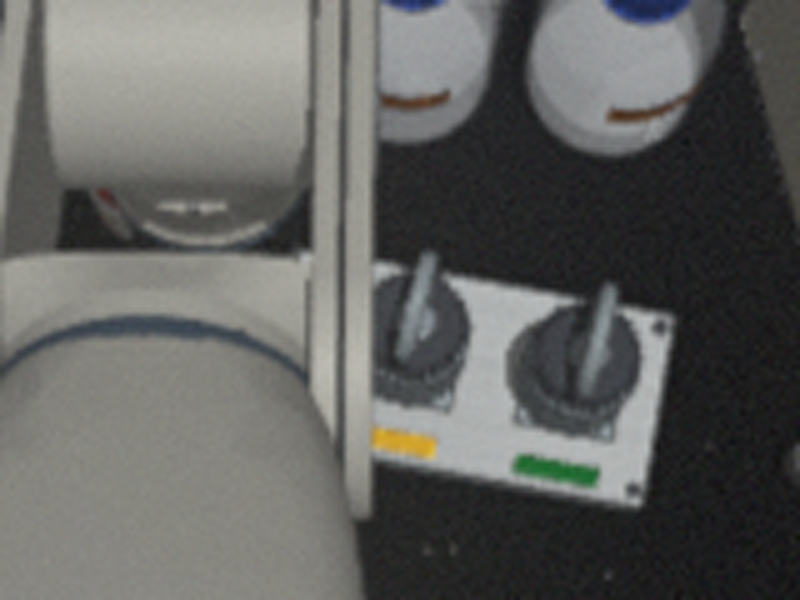

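View pics/s4.png

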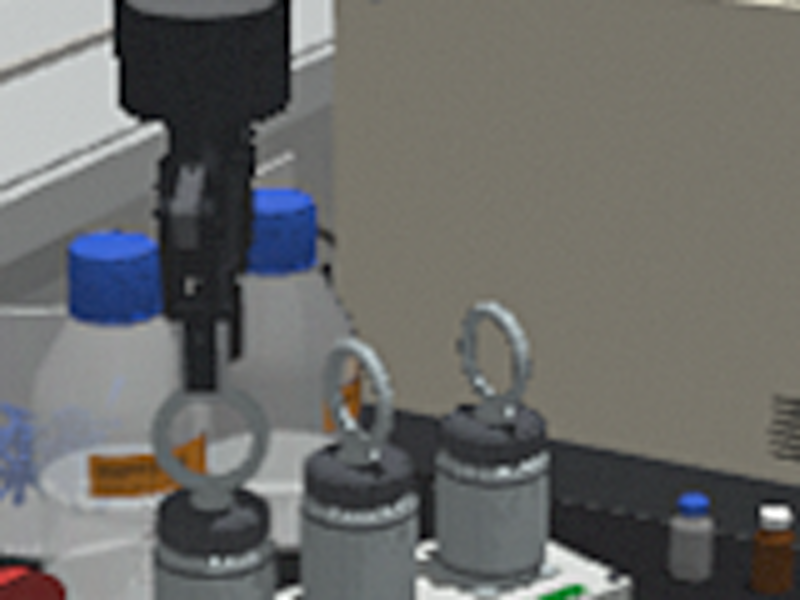

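In the scene crop the fingers straddle the red ring, with tips at (200,390) just above the ring top. Next I'll descend and grip.

```bash
cat >> h.py <<'E'
def turn(maxang,tstop=1.0,step=.15):
    """clockwise: j6 increases. stop when |Tz| > tstop"""
    q0=manip.get_joint_positions().copy(); log=[]; d=0
    T0=manip.get_torque()[2]
    while d<maxang:
        d+=step; q=q0.copy(); q[5]+=d
        if q[5]>2.5: print("j6 limit"); break
        manip.set_joints(q); t=manip.get_torque()[2]; f=np.linalg.norm(manip.get_contact_force())
        qa=manip.get_joint_positions()[5]-q0[5]
        log.append((round(d,2),round(qa,2),round(t,2),round(f,1)))
        if abs(t)>tstop: print("stop"); break
        if f>50: print("force!"); break
    print(log); return d
E
python3 - <<'E'
from h import *
p=manip.get_position()
manip.servo_line([p[0],p[1],.168],rate=.1); st()
manip.command_gripper(0.0,60); st("closed")
turn(0.6)
st()
E
```

```text
6.9 p [0.6673 0.0153 0.1675] w 0.0449 F [-0.5 -0.3 -0.3] T [ 0.03 -0.06 -0.01]
closed 7.4 p [0.6681 0.015  0.1687] w 0.0061 F [ 0.7 -1.9  3.1] T [-0.39 -0.1   0.19]
[(0.15, np.float64(0.15), np.float64(-0.1), np.float64(2.0)), (0.3, np.float64(0.29), np.float64(-0.17), np.float64(1.8)), (0.45, np.float64(0.44), np.float64(-0.1), np.float64(2.1)), (0.6, np.float64(0.59), np.float64(-0.15), np.float64(2.1))]
 8.4 p [0.668  0.0153 0.1687] w 0.0061 F [-1.7  1.2  0.5] T [ 0.27  0.24 -0.15]
```

Run:
```python
from h import *
turn(4.2,tstop=.6); st(); print(manip.get_joint_positions().round(3))
```

```text
stop
[(0.15, np.float64(0.14), np.float64(-0.08), np.float64(2.6)), (0.3, np.float64(0.29), np.float64(-0.05), np.float64(3.3)), (0.45, np.float64(0.44), np.float64(-0.07), np.float64(2.3)), (0.6, np.float64(0.59), np.float64(-0.08), np.float64(4.0)), (0.75, np.float64(0.74), np.float64(-0.07), np.float64(3.9)), (0.9, np.float64(0.89), np.float64(-0.1), np.float64(4.6)), (1.05, np.float64(1.04), np.float64(-0.08), np.float64(5.2)), (1.2, np.float64(1.19), np.float64(-0.08), np.float64(4.2)), (1.35, np.float64(1.34), np.float64(-0.03), np.float64(5.1)), (1.5, np.float64(1.49), np.float64(-0.06), np.float64(5.4)), (1.65, np.float64(1.64), np.float64(-0.01), np.float64(6.2)), (1.8, np.float64(1.79), np.float64(-0.12), np.float64(6.9)), (1.95, np.float64(1.94), np.float64(-0.06), np.float64(6.3)), (2.1, np.float64(2.09), np.float64(0.01), np.float64(6.7)), (2.25, np.float64(2.24), np.float64(-0.03), np.float64(6.4)), (2.4, np.float64(2.39), np.float64(-0.01), np.float64(6.8)), (2.55, np.float64(2.54), np.float64(-0.01), np.float64(6.7)), (2.7, np.float64(2.69), np.float64(-0.0), np.float64(6.3)), (2.85, np.float64(2.84), np.float64(-0.03), np.float64(6.2)), (3.0, np.float64(2.99), np.float64(-0.04), np.float64(6.5)), (3.15, np.float64(3.14), np.float64(-0.03), np.float64(5.9)), (3.3, np.float64(3.29), np.float64(0.0), np.float64(6.2)), (3.45, np.float64(3.44), np.float64(0.34), np.float64(5.7)), (3.6, np.float64(3.59), np.float64(1.79), np.float64(7.1))]
 14.8 p [0.6692 0.0151 0.1691] w 0.0065 F [6.  2.8 2.5] T [ 0.49 -1.05  1.79]
[ 0.005  0.581  1.582 -0.002  0.974  1.965]
```

```bash
cat >> h.py <<'E'
def release_up(back=.1,z=.26):
    q=manip.get_joint_positions(); q[5]-=back; manip.set_joints(q); st("relief")
    manip.command_gripper(.045,60); p=manip.get_position(); manip.servo_line([p[0],p[1],z],rate=.2); st("up")
def grab(r,a):
    manip.servo_line([r[0],r[1],.26],ori(a),rate=.15); manip.servo_line([r[0],r[1],.168],rate=.12); st("down")
    manip.command_gripper(0,60); st("grip")
E
python3 - <<'E'
from h import *
B=np.array([0.6468,-0.0675,-0.168])
release_up(.12)
r=block(B,.006,0,.3); a=B[2]-.05+np.pi/2
manip.move_to(r,ori(a)); 
c=cam("scene"); crop(c,220,90,160,120,5,"s5")
grab(r,a); turn(.45,tstop=.6)
E
```

```text
relief 15.1 p [0.6694 0.0149 0.169 ] w 0.0065 F [3.8 2.4 1.1] T [ 0.4  -0.8   0.61]
up 16.1 p [0.6682 0.0149 0.2593] w 0.0449 F [ 0.3 -0.3 -0.5] T [0.02 0.03 0.02]
down 20.3 p [ 0.6533 -0.0686  0.1689] w 0.0452 F [-0.8  0.4 -0.3] T [0.04 0.01 0.  ]
grip 20.7 p [ 0.6531 -0.0682  0.1688] w 0.0065 F [0.3 3.7 4.5] T [ 0.43  0.05 -0.13]
[(0.15, np.float64(0.15), np.float64(-0.11), np.float64(3.1)), (0.3, np.float64(0.29), np.float64(-0.04), np.float64(3.0)), (0.45, np.float64(0.44), np.float64(-0.04), np.float64(2.7)), (0.6, np.float64(0.59), np.float64(-0.09), np.float64(3.9))]
```

View pics/s5.png

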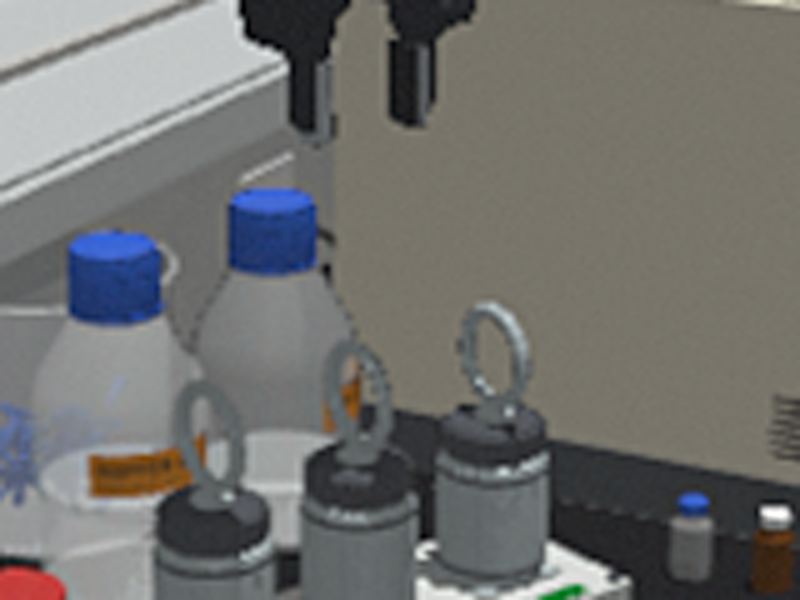

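The red ring at (208,440) now stands in the tight direction. The yellow cap turns freely, so it was about π loose, and I'll keep turning it.

Run:
```python
from h import *
B=np.array([0.6468,-0.0675,-0.168])
turn(3.2,tstop=.6); st(); release_up(.12)
r=block(B,.006,-.085,.3); a=B[2]-.05+np.pi/2
manip.move_to(r,ori(a)); grab(r,a); turn(.3,tstop=.6)
```

```text
stop
[(0.15, np.float64(0.14), np.float64(-0.06), np.float64(3.6)), (0.3, np.float64(0.29), np.float64(-0.06), np.float64(3.0)), (0.45, np.float64(0.44), np.float64(-0.05), np.float64(4.1)), (0.6, np.float64(0.59), np.float64(-0.07), np.float64(3.7)), (0.75, np.float64(0.74), np.float64(-0.07), np.float64(4.8)), (0.9, np.float64(0.89), np.float64(-0.1), np.float64(5.2)), (1.05, np.float64(1.04), np.float64(-0.05), np.float64(4.9)), (1.2, np.float64(1.19), np.float64(-0.05), np.float64(6.6)), (1.35, np.float64(1.35), np.float64(-0.05), np.float64(5.9)), (1.5, np.float64(1.5), np.float64(-0.01), np.float64(5.6)), (1.65, np.float64(1.65), np.float64(-0.04), np.float64(4.9)), (1.8, np.float64(1.8), np.float64(0.02), np.float64(6.8)), (1.95, np.float64(1.95), np.float64(-0.01), np.float64(7.6)), (2.1, np.float64(2.1), np.float64(-0.07), np.float64(7.5)), (2.25, np.float64(2.25), np.float64(-0.02), np.float64(7.0)), (2.4, np.float64(2.4), np.float64(-0.05), np.float64(6.8)), (2.55, np.float64(2.54), np.float64(0.3), np.float64(6.5)), (2.7, np.float64(2.69), np.float64(1.7), np.float64(8.4))]
 26.6 p [ 0.6539 -0.0683  0.1693] w 0.0064 F [6.2 1.3 5.6] T [ 0.33 -1.01  1.7 ]
relief 26.9 p [ 0.6539 -0.0684  0.1692] w 0.0061 F [5.1 0.9 3.3] T [ 0.24 -0.87  0.47]
up 27.9 p [ 0.6528 -0.0684  0.2594] w 0.0446 F [-0.4 -0.2  0. ] T [0.02 0.07 0.06]
down 32.0 p [ 0.6391 -0.1525  0.1689] w 0.045 F [-0.3 -0.6  0. ] T [ 0.02 -0.03  0.02]
grip 32.5 p [ 0.6389 -0.152   0.1688] w 0.0065 F [-0.8  2.8  4.6] T [ 0.41  0.04 -0.11]
[(0.15, np.float64(0.15), np.float64(-0.08), np.float64(2.5)), (0.3, np.float64(0.29), np.float64(-0.07), np.float64(2.5))]
```

Run:
```python
from h import *
B=np.array([0.6468,-0.0675,-0.168])
turn(3.4,tstop=.6); st(); release_up(.12,.3)
manip.move_to([.45,.0,.40],ori(0)); 
c=cam("top"); crop(c,270,125,125,140,4,"t6"); crop(cam("scene"),220,130,200,130,4,"s6"); st()
```

```text
stop
[(0.15, np.float64(0.14), np.float64(-0.0), np.float64(3.2)), (0.3, np.float64(0.29), np.float64(-0.13), np.float64(3.3)), (0.45, np.float64(0.44), np.float64(-0.1), np.float64(3.3)), (0.6, np.float64(0.59), np.float64(-0.07), np.float64(2.6)), (0.75, np.float64(0.74), np.float64(-0.07), np.float64(4.5)), (0.9, np.float64(0.89), np.float64(-0.11), np.float64(3.9)), (1.05, np.float64(1.04), np.float64(-0.07), np.float64(5.0)), (1.2, np.float64(1.19), np.float64(-0.03), np.float64(5.4)), (1.35, np.float64(1.34), np.float64(-0.05), np.float64(6.4)), (1.5, np.float64(1.49), np.float64(-0.03), np.float64(6.4)), (1.65, np.float64(1.64), np.float64(-0.03), np.float64(6.4)), (1.8, np.float64(1.79), np.float64(-0.05), np.float64(6.4)), (1.95, np.float64(1.94), np.float64(0.02), np.float64(7.3)), (2.1, np.float64(2.09), np.float64(-0.03), np.float64(8.1)), (2.25, np.float64(2.24), np.float64(-0.03), np.float64(7.3)), (2.4, np.float64(2.39), np.float64(-0.09), np.float64(7.6)), (2.55, np.float64(2.54), np.float64(-0.04), np.float64(6.5)), (2.7, np.float64(2.69), np.float64(-0.09), np.float64(6.6)), (2.85, np.float64(2.84), np.float64(0.17), np.float64(7.8)), (3.0, np.float64(2.99), np.float64(1.65), np.float64(8.8))]
 38.3 p [ 0.6398 -0.1521  0.1692] w 0.0062 F [6.8 1.8 5.3] T [ 0.37 -0.98  1.65]
relief 38.6 p [ 0.6398 -0.1523  0.1691] w 0.0061 F [5.2 1.8 2.9] T [ 0.18 -0.81  0.32]
up 39.8 p [ 0.6386 -0.152   0.2988] w 0.045 F [-0.1  0.3  0.1] T [ 0.02 -0.01 -0.03]
 41.4 p [ 4.503e-01 -2.000e-04  3.995e-01] w 0.0451 F [ 0.4 -1.1  0.3] T [-0.02 -0.06  0.05]
```

View pics/t6.png

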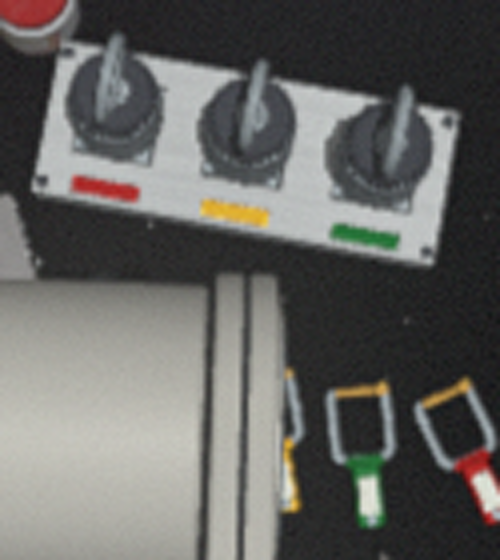

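View pics/s6.png

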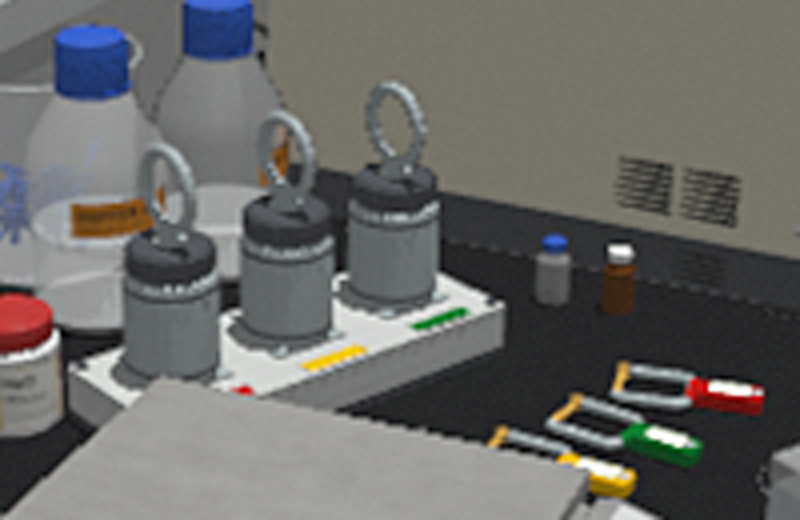

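All three rings now lie along the block's x axis, for example green at (400,130) in the top crop, and every stop was felt at the expected angle. Next I'll measure the clip poses by fitting silhouettes.

```bash
cat > clips.py <<'E'
from h import *
from scipy.optimize import minimize
from scipy import ndimage
HS={"red":((170,10),),"green":((45,85),),"yellow":((18,32),)}
def colmask(c,col,roi):
    x0,y0,w,h=roi; hsv=cv2.cvtColor(c["image"][y0:y0+h,x0:x0+w],cv2.COLOR_RGB2HSV); H,S,V=[hsv[...,i].astype(int) for i in range(3)]
    if col=="red": m=((H>170)|(H<8))
    elif col=="green": m=(H>45)&(H<85)
    else: m=(H>20)&(H<32)
    return m&(S>140)&(V>60)
def model(c,v,roi,flip=1,f=6):
    x0,y0,w,h=roi; m=np.zeros((h*f,w*f),np.uint8)
    ca,sa=np.cos(v[2]),np.sin(v[2])
    def P(x,y,z):
        y*=flip; u=proj(c,[v[0]+ca*x-sa*y,v[1]+sa*x+ca*y,z]); return np.round([(u[0]+.5-x0)*f,(u[1]+.5-y0)*f]).astype(np.int32)
    def quad(a,b,cc,d,z): cv2.fillConvexPoly(m,np.array([P(a,cc,z),P(b,cc,z),P(b,d,z),P(a,d,z)]),255)
    z=.0065
    for s in(1,-1): quad(-.019,.022,s*.015,s*.0214,z)
    quad(-.0254,-.019,-.0165,.0165,z); quad(.0195,.0245,-.018,.018,z)
    quad(-.0665,-.0245,-.009,.009,.012); quad(-.0665,-.0245,-.009,.009,.004); 
    cv2.circle(m,tuple(int(t) for t in P(.023,-.017,z)),int(.0045/.0026*f),255,-1)
    return cv2.resize(m.astype(np.float32)/255,(w,h),interpolation=cv2.INTER_AREA)
def find(c,col,roi=(300,195,125,75)):
    x0,y0,w,h=roi; m=colmask(c,col,roi); l,n=ndimage.label(m,np.ones((3,3)))
    if n==0: return None
    k=1+np.argmax(ndimage.sum(m,l,range(1,n+1))); ys,xs=np.nonzero(l==k)
    # clip silhouette: bright or saturated pixels
    im=c["image"][y0:y0+h,x0:x0+w].astype(np.float32); val=np.clip((im.max(2)-50)/70,0,1)
    t=pix2z(c,(xs.mean()+x0,ys.mean()+y0),.008)
    best=None
    gr=[]
    for a in np.arange(-1.6,1.61,.2):
        v=np.array([t[0]+.043*np.cos(a),t[1]+.043*np.sin(a),a]); gr.append((cost(c,v,roi,val,1),a,v))
    gr.sort(key=lambda g:g[0])
    for fl in(1,-1):
      for g in gr[:2]:
        r=minimize(lambda p:cost(c,p*[.01,.01,.2],roi,val,fl),g[2]/[.01,.01,.2],method="Nelder-Mead",options=dict(initial_simplex=g[2]/[.01,.01,.2]+np.array([[0,0,0],[.4,0,0],[0,.4,0],[0,0,.6]]),xatol=.01,fatol=1e-4))
        if best is None or r.fun<best[0]: best=(r.fun,r.x*[.01,.01,.2],fl)
      print(col,fl,round(r.fun,4),(r.x*[.01,.01,.2]).round(4))
    return best
def cost(c,v,roi,val,fl):
    m=model(c,v,roi,fl); near=cv2.dilate(m,np.ones((5,5)))>0
    return 1-np.minimum(m,val)[near].sum()/np.maximum(m,val)[near].sum()
def clippts(v,fl,z=.0065):
    ca,sa=np.cos(v[2]),np.sin(v[2]); o=[]
    for x,y in((0,0),(.022,.015),(.022,-.016),(-.019,.015),(-.019,-.015),(-.0455,0),(-.0665,.009),(-.0665,-.009),(-.0245,.009),(-.0245,-.009)):
        y*=fl; o.append([v[0]+ca*x-sa*y,v[1]+sa*x+ca*y,z if x>-.02 else .012])
    return o
E
python3 - <<'E'
from clips import *
manip.move_to([.45,.25,.40],ori(.4)); 
c=cam("top"); s=cam("scene"); pts=[]
for col in HS:
    b=find(c,col); pts+=clippts(b[1],b[2])
crop(c,320,205,90,65,8,"t7",pts); crop(s,330,205,95,60,8,"s7",pts)
E
```

```text
red 1 0.6301 [ 0.4697 -0.1858  0.8259]
red -1 0.6255 [ 0.4678 -0.1872  0.813 ]
green 1 0.1421 [ 0.4731 -0.1433  0.1122]
green -1 0.1553 [ 0.4731 -0.1433  0.1114]
yellow 1 0.6771 [ 0.4724 -0.1263 -1.2131]
yellow -1 0.6632 [ 0.4726 -0.1261 -1.2227]
```

View pics/t7.png

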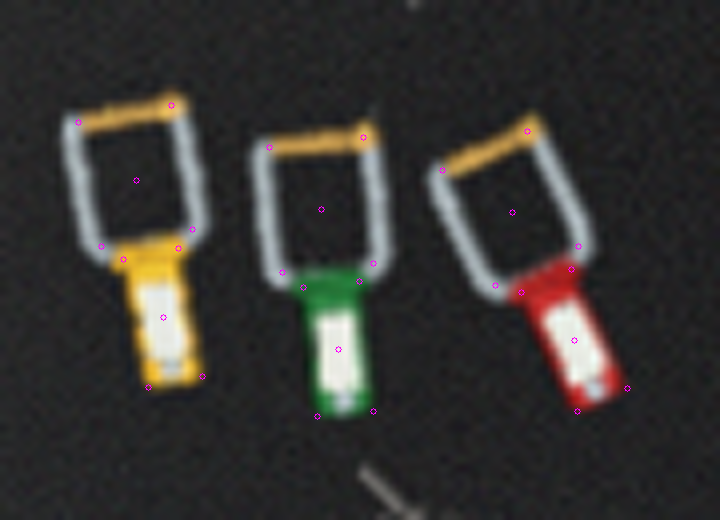

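View pics/s7.png

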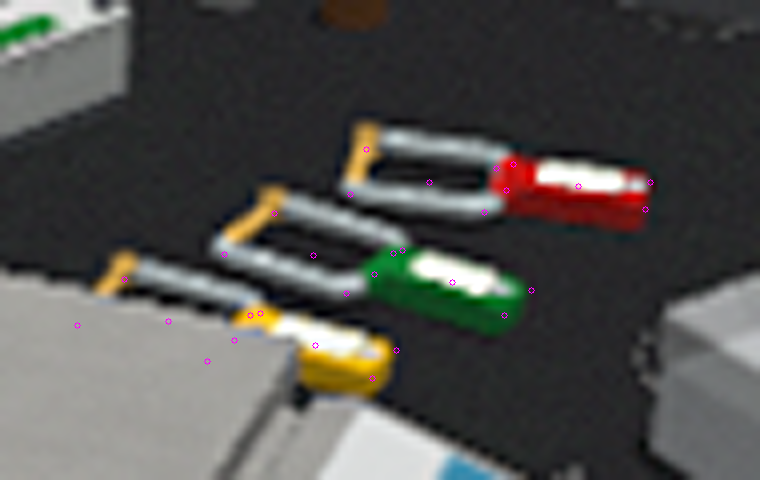

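The fitted points land on the clips in the top view within a pixel. The orange hinge knob is on the right, which is clip y = -16, and the gate tip is on the left. I'll grasp red first.

```bash
cat >> clips.py <<'E'
B=np.array([0.6468,-0.0675,-0.168])
def pick(v):
    ca,sa=np.cos(v[2]),np.sin(v[2]); t=np.array([v[0]-.0455*ca,v[1]-.0455*sa]); a=v[2]-np.pi/2
    manip.command_gripper(.036,40)
    manip.move_to([*t,.20],ori(a)); manip.servo_line([*t,.06],ori(a),rate=.15); manip.servo_line([*t,.0245],rate=.04); st("down")
    manip.command_gripper(0,60); st("grip"); return t
E
python3 - <<'E'
from clips import *
c=cam("top"); b=find(c,"red"); print(b)
t=pick(b[1]); 
manip.servo_line([*t,.06],rate=.06); st("lift")
crop(cam("scene"),310,185,130,85,6,"s8")
E
```

```text
red 1 0.6125 [ 0.4622 -0.1896  0.8517]
red -1 0.5904 [ 0.4645 -0.1912  0.7902]
(np.float64(0.11452192068099976), array([ 0.47242368, -0.20536759,  0.44884315]), 1)
down 46.7 p [ 0.4315 -0.2252  0.0246] w 0.0358 F [-0.4 -0.1  0.3] T [ 0.03  0.02 -0.03]
grip 47.0 p [ 0.4317 -0.2252  0.025 ] w 0.0165 F [-2.1  0.5  5.6] T [0.09 0.23 0.04]
lift 47.8 p [ 0.4314 -0.2251  0.0601] w 0.0159 F [-0.6 -0.2 -1.3] T [-0.04  0.01  0.03]
```

View pics/s8.png

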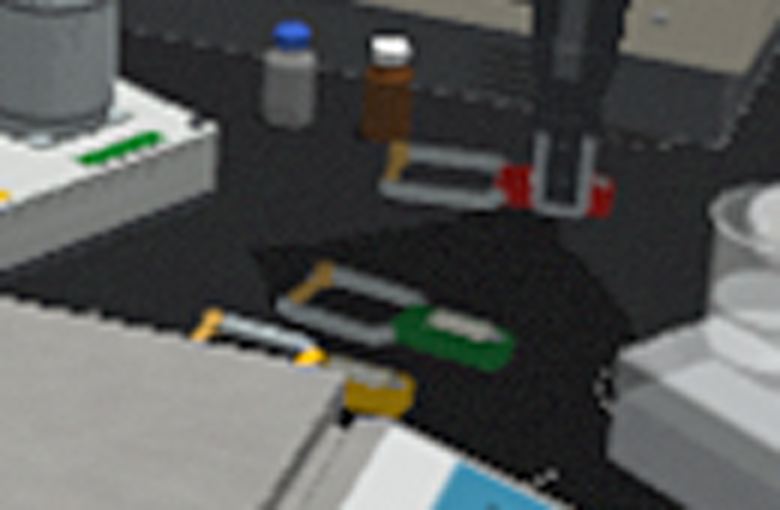

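```bash
cat >> clips.py <<'E'
ZC=.152; OFF=.019
YW={"red":.085,"yellow":0,"green":-.085}
def tcp_for(col,lx,dz=0,yo=-.0025):
    """TCP pose so loop middle is at block x = ring+lx; clip y of bar = -yo"""
    return block(B,.006+lx-.0455,YW[col]+yo,ZC+OFF+dz), ori(B[2]-np.pi/2)
def carry(col):
    p=manip.get_position(); manip.servo_line([p[0],p[1],.30],rate=.25)
    P,o=tcp_for(col,-.075); manip.move_to([P[0],P[1],.30],o); manip.servo_line(P,o,rate=.15); st("pre")
E
python3 - <<'E'
from clips import *
carry("red")
crop(cam("scene"),220,120,160,110,5,"s9"); crop(cam("top"),240,110,160,110,5,"t9")
E
```

```text
pre 51.0 p [0.5483 0.0328 0.1718] w 0.0158 F [ 0.6 -0.5 -0.5] T [ 0.    0.01 -0.03]
```

View pics/s9.png

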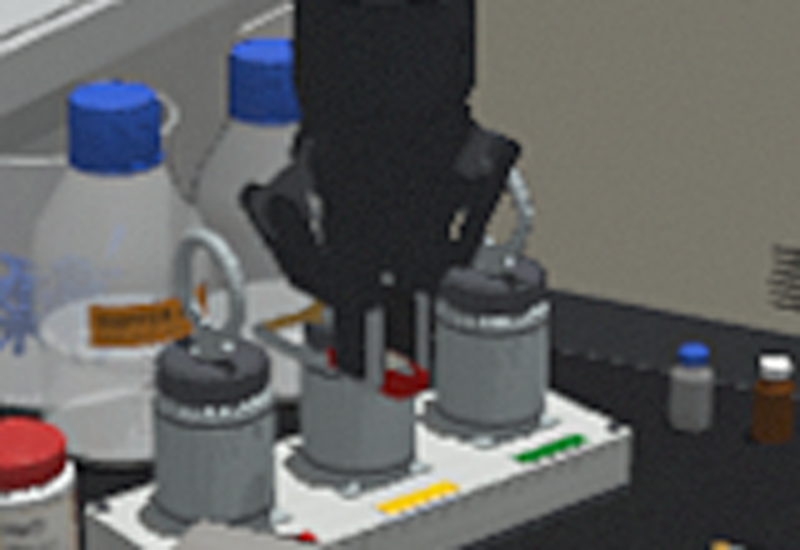

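View pics/t9.png

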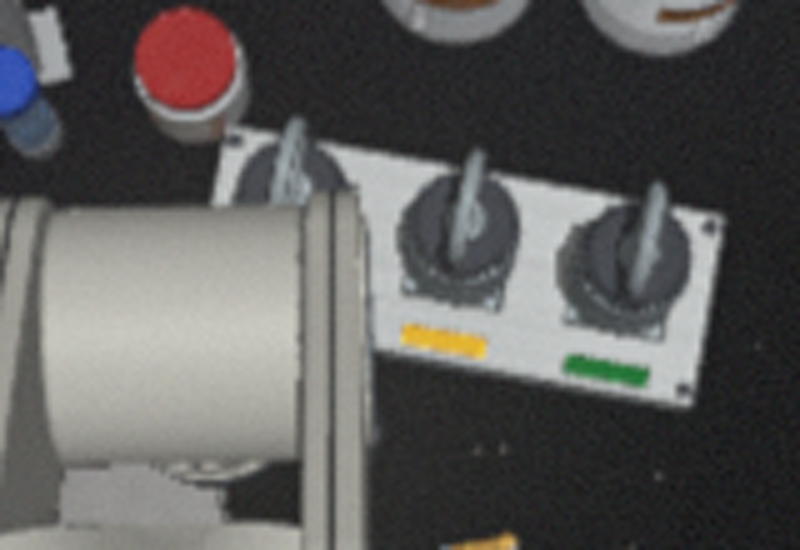

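```bash
cat >> clips.py <<'E'
def cpts(col,lx,dz=0,yo=-.0025):
    o=block(B,.006+lx,YW[col]+yo,ZC+dz); out=[]
    ca,sa=np.cos(B[2]),np.sin(B[2])
    for x,y in((0,0),(.022,.015),(.022,-.016),(-.019,.015),(-.019,-.015)): out.append([o[0]+ca*x-sa*y,o[1]+sa*x+ca*y,o[2]])
    return out
def bf():
    F=manip.get_contact_force(); c,s=np.cos(B[2]),np.sin(B[2]); return np.round([c*F[0]+s*F[1],-s*F[0]+c*F[1],F[2]],1)
E
python3 - <<'E'
from clips import *
crop(cam("scene"),250,150,80,70,8,"s10",cpts("red",-.075))
for xb in(.034,.026,.02,.014):
    P,o=tcp_for("red",-.023-xb); manip.servo_line(P,o,rate=.05); print(xb,bf())
crop(cam("scene"),250,150,80,70,8,"s11",cpts("red",-.023-xb)); st()
E
```

```text
0.034 [ 0.4  0.1 -0.4]
0.026 [-1.6  0.1 -0.5]
0.02 [-1.8 -0.2  0.4]
0.014 [-1.2 -0.8 -0.3]
 52.6 p [0.5852 0.0264 0.1709] w 0.0161 F [-0.5 -0.1 -1.2] T [-0.15  0.22 -0.1 ]
```

View pics/s10.png

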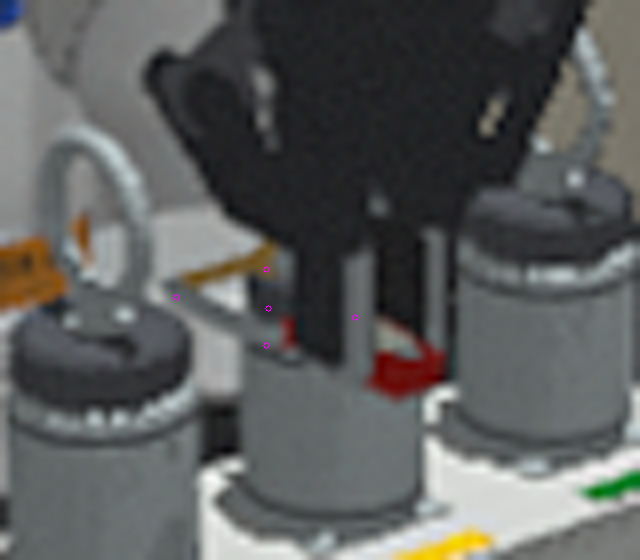

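View pics/s11.png

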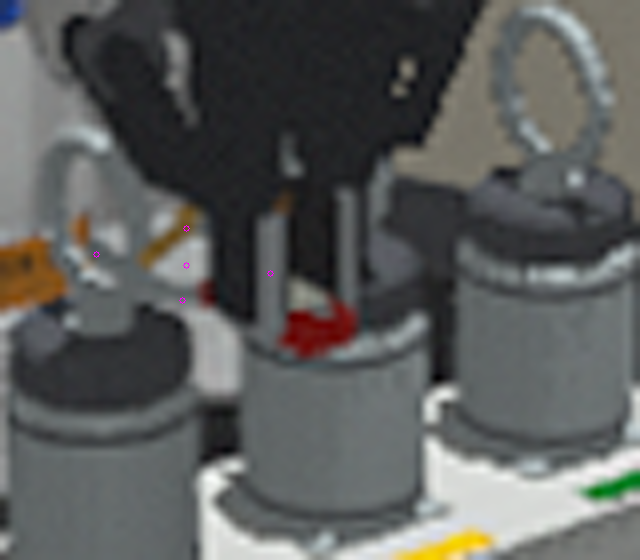

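The gate is opening, seen as the orange bar at (170,235) swung inward from the far side, and the tip is free on the near side. I'll continue the push.

Run:
```python
from clips import *
for xb in(.008,.002,-.004,-.008,-.010,-.0115,-.013,-.0145,-.016):
    P,o=tcp_for("red",-.023-xb); manip.servo_line(P,o,rate=.04); f=bf(); print(xb,f)
    if f[0]<-9: break
crop(cam("scene"),250,150,80,70,8,"s12",cpts("red",-.023-xb)); st()
```

```text
0.008 [-0.8 -2.6 -0.8]
0.002 [-1.  -3.5 -1. ]
-0.004 [ 1.5 -2.6 -0.8]
-0.008 [ 1.  -2.9 -0.2]
-0.01 [-0.6  1.2 -0.6]
-0.0115 [-0.9  0.  -0.4]
-0.013 [ 0.5 -0.5 -0.7]
-0.0145 [ 1.2 -0.2 -1. ]
-0.016 [-0.2  0.3 -1.2]
 55.0 p [0.6148 0.0216 0.171 ] w 0.0162 F [-1.  -0.8 -0.4] T [ 0.03  0.03 -0.  ]
```

View pics/s12.png

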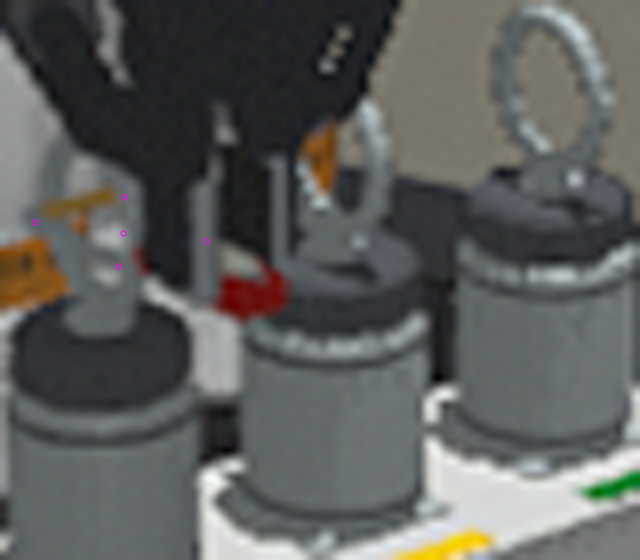

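Side force fell to zero at xb = -10 mm, and the gate now lies straight across inside the ring at (75,205), so it has snapped shut. Releasing.

```bash
cat >> clips.py <<'E'
def letgo():
    manip.command_gripper(.05,40); manip.hold(.3); p=manip.get_position(); 
    manip.servo_line([p[0],p[1],.29],rate=.15); st("up")
E
python3 - <<'E'
from clips import *
letgo(); manip.move_to([.45,.25,.40],ori(.4))
crop(cam("scene"),230,145,130,100,6,"s13"); crop(cam("top"),270,120,130,150,4,"t13")
E
```

```text
up 56.7 p [0.6141 0.0216 0.2891] w 0.0498 F [ 0.4 -0.3 -0. ] T [0.05 0.04 0.02]
```

View pics/s13.png

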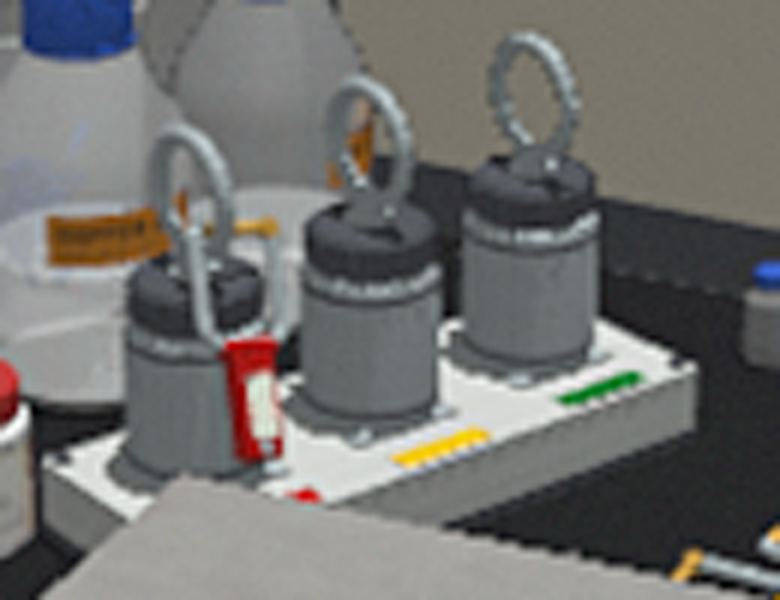

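View pics/t13.png

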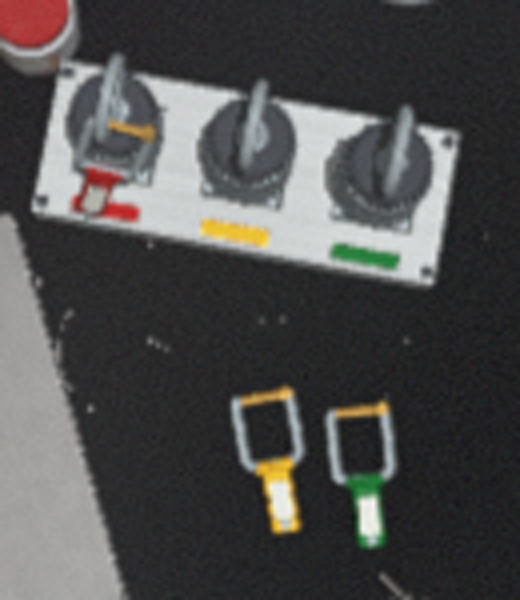

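The red clip hangs from the lower front of the ring with its gate shut (orange bar at (240,228)) and its tag down. Now green: I'll measure it again and do the whole sequence.

```bash
cat >> clips.py <<'E'
def insert(col):
    for xb in(.034,.026,.014,.002,-.008,-.0115,-.0145):
        P,o=tcp_for(col,-.023-xb); manip.servo_line(P,o,rate=.05); f=bf(); print(xb,f)
        if np.abs(f[:2]).max()>10: print("HIGH"); return
E
python3 - <<'E'
from clips import *
c=cam("top"); b=find(c,"green",(300,195,125,75)); print(b)
assert b[0]<.25
t=pick(b[1]); carry("green")
crop(cam("scene"),270,130,100,75,7,"s14",cpts("green",-.075))
E
```

```text
green 1 0.1414 [ 0.473  -0.1433  0.1095]
green -1 0.1542 [ 0.4735 -0.1433  0.1129]
(np.float64(0.14144808053970337), array([ 0.47303638, -0.14326287,  0.10945254]), 1)
down 62.4 p [ 0.4279 -0.1483  0.0246] w 0.0358 F [-0.3 -0.3 -0.1] T [-0.02  0.02 -0.02]
grip 62.7 p [ 0.428  -0.1483  0.025 ] w 0.0157 F [-1.1  1.2  5.8] T [0.02 0.16 0.09]
pre 65.4 p [ 0.5197 -0.1349  0.1718] w 0.0159 F [-0.3  0.4 -0.6] T [-0.04  0.02 -0.02]
```

View pics/s14.png

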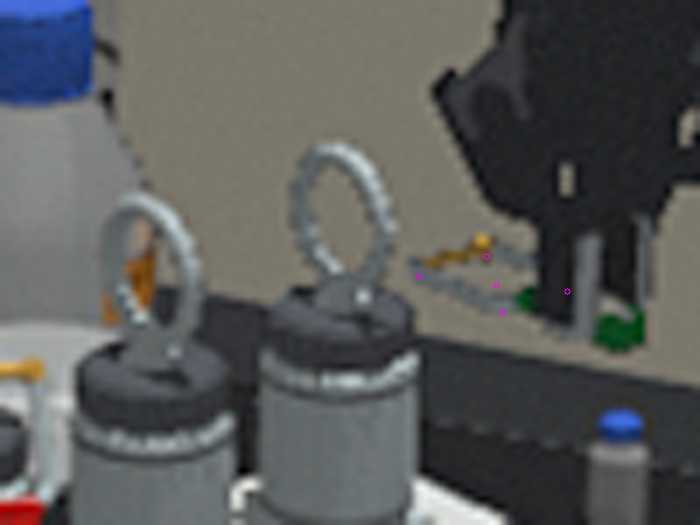

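Run:
```python
from clips import *
insert("green")
crop(cam("scene"),270,130,100,75,7,"s15"); st()
```

```text
0.034 [ 0.4  0.2 -0.8]
0.026 [-0.7 -0.3 -1.1]
0.014 [-1.9 -2.4 -0.4]
0.002 [-0.4 -2.1 -1.1]
-0.008 [-0.6 -0.8 -0.7]
-0.0115 [ 0.4  0.7 -0.3]
-0.0145 [-0.3  0.  -0.9]
 67.9 p [ 0.5849 -0.1457  0.171 ] w 0.0163 F [ 0.1 -0.4 -0.7] T [0.   0.01 0.05]
```

View pics/s15.png

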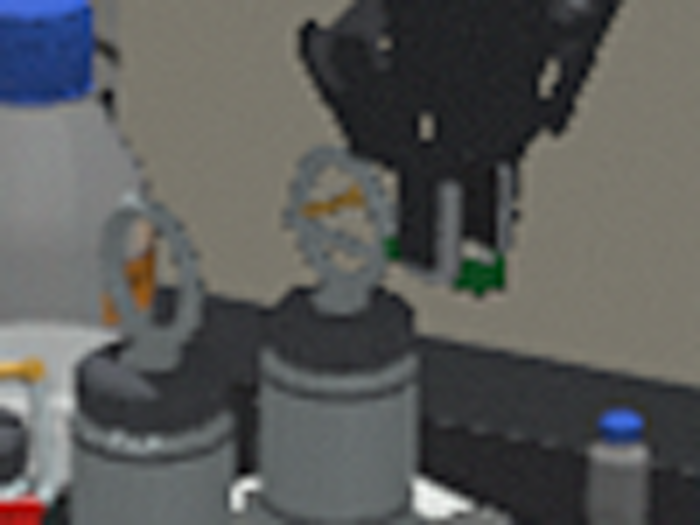

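The gate shows straight across inside the green ring at (335,205), so it has snapped shut. I'll release it and locate yellow.

Run:
```python
from clips import *
letgo(); manip.move_to([.45,.25,.40],ori(.4))
c=cam("top"); b=find(c,"yellow",(315,200,60,70)); print(b)
crop(cam("scene"),230,145,130,100,6,"s16"); crop(c,270,120,130,150,4,"t16",clippts(b[1],b[2]))
```

```text
up 69.6 p [ 0.5842 -0.1456  0.2891] w 0.0499 F [ 0.  -0.9 -0.6] T [-0.07 -0.02  0.02]
yellow 1 0.6254 [ 0.4759 -0.0404  1.1822]
yellow -1 0.6223 [ 0.4777 -0.0415  1.1063]
(np.float64(0.13587749004364014), array([ 0.48191678, -0.08216877,  0.201788  ]), 1)
```

View pics/s16.png

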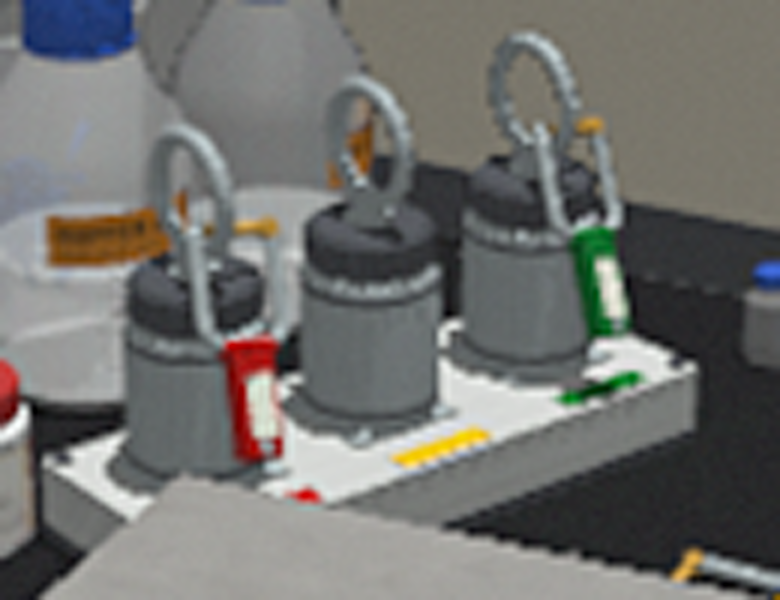

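View pics/t16.png

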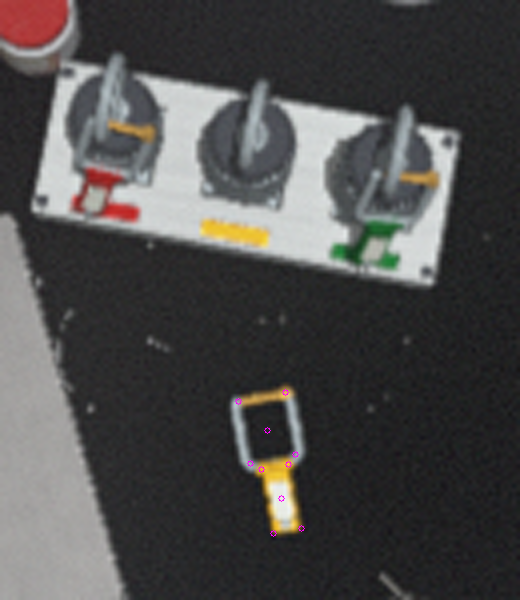

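The green clip hangs with its gate shut. The yellow fit points land on the clip. Picking yellow.

Run:
```python
from clips import *
c=cam("top"); b=find(c,"yellow",(315,200,60,70)); assert b[0]<.2
pick(b[1]); carry("yellow")
s=cam("scene"); crop(s,250,130,100,80,7,"s17",cpts("yellow",-.075)); st()
insert("yellow"); crop(cam("scene"),250,130,100,80,7,"s18")
```

```text
yellow 1 0.6439 [ 0.4764 -0.0376  1.2171]
yellow -1 0.6438 [ 0.4764 -0.0376  1.2171]
down 75.2 p [ 0.4374 -0.0917  0.0246] w 0.0362 F [-0.3  0.9 -0.1] T [-0.03 -0.    0.04]
grip 75.5 p [ 0.4375 -0.0917  0.025 ] w 0.0161 F [-0.7  0.3  6. ] T [ 0.01  0.21 -0.03]
pre 78.3 p [ 0.534  -0.051   0.1718] w 0.016 F [ 0.6  0.4 -0.9] T [ 0.03  0.02 -0.02]
 78.4 p [ 0.5341 -0.051   0.172 ] w 0.0163 F [-0.1 -0.1 -1.1] T [-0.04  0.06  0.01]
0.034 [-0.  -0.4 -0.5]
0.026 [-1.5  1.5 -1.3]
0.014 [-1.4 -1.9 -0.9]
0.002 [-0.8 -2.  -0.8]
-0.008 [-0.6  0.5 -0.7]
-0.0115 [-0.2  0.  -1. ]
-0.0145 [ 0.7 -0.  -0.1]
```

View pics/s17.png

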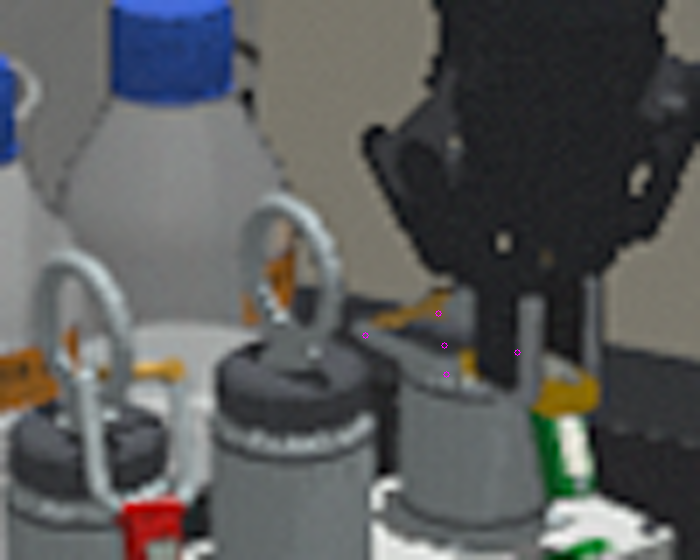

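View pics/s18.png

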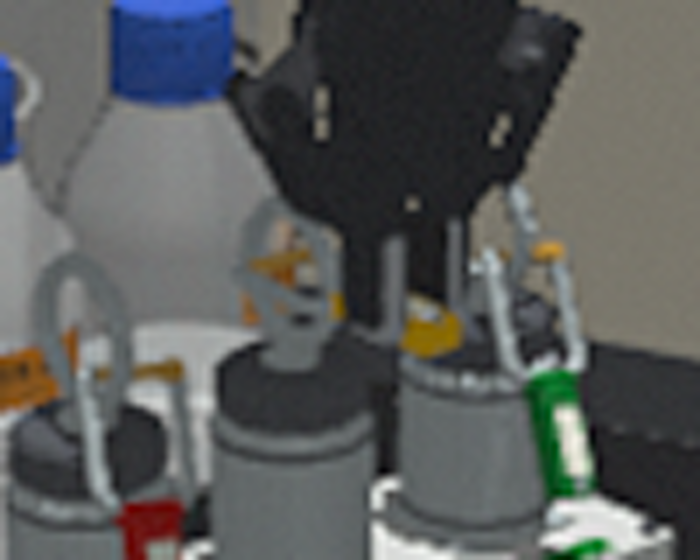

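The side force dropped to zero and the gate is across inside the yellow ring at (280,262). Releasing and doing the final checks.

Run:
```python
from clips import *
letgo(); manip.move_to([.45,.25,.40],ori(.4)); manip.hold(1)
pts=[]
for y in YW.values(): pts+=ringpts(block(B,.006,y,.152),B[2],24)
s,c=cam("scene"),cam("top")
crop(s,230,145,130,100,6,"s19"); crop(c,270,120,130,85,6,"t19",pts); st()
cv2.imwrite("pics/top20.png",c["image"][:,:,::-1])
```

```text
up 82.5 p [ 0.5984 -0.0619  0.2891] w 0.05 F [-0.1 -0.1 -0.9] T [-0.04  0.01 -0.04]
 85.0 p [0.45 0.25 0.4 ] w 0.05 F [0.7 0.7 0.4] T [-0.01  0.02 -0.02]
```

View pics/s19.png

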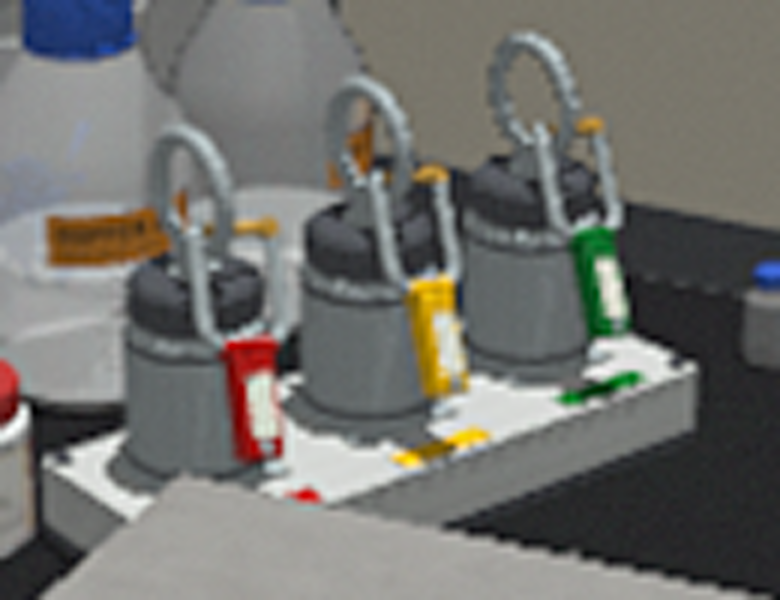

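View pics/t19.png

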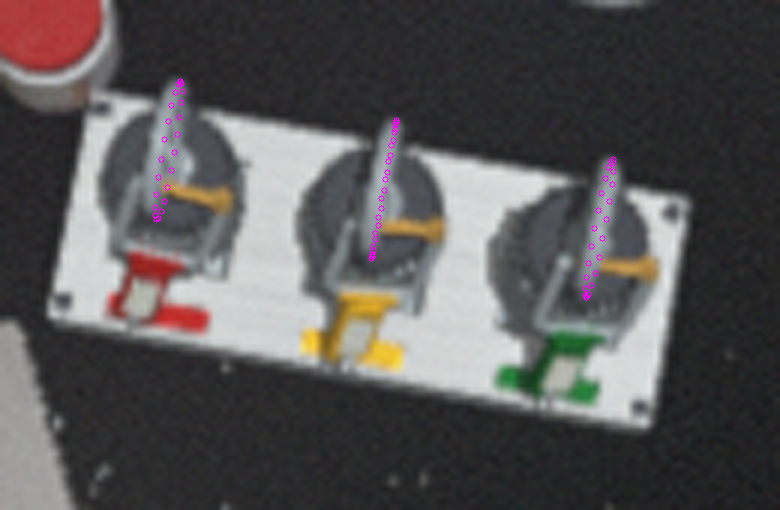

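View pics/top20.png

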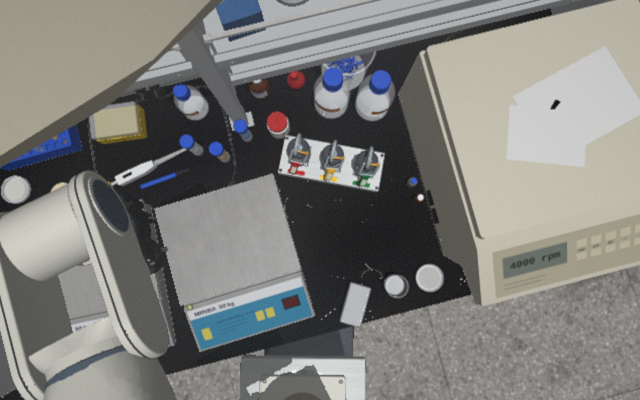

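Run:
```python
from clips import *
s,c=cam("scene"),cam("top")
fs=lambda p:(230+p[0]/6-.5,145+p[1]/6-.5); ft=lambda p:(270+p[0]/6-.5,120+p[1]/6-.5)
D={"red":[((258,402),(140,298)),((268,228),(225,200)),((193,230),(165,190))],"yellow":[((440,340),(355,337)),((435,173),(437,231)),((375,177),(382,228))],"green":[((608,285),(563,375)),((595,124),(650,268)),((540,128),(590,265))]}
for col,L in D.items():
    r=block(B,.006,YW[col],.152); P=[tri([s,c],[fs(a),ft(b)]) for a,b in L]
    tag=P[0][0]; gate=(P[1][0]+P[2][0])/2; loop=tag+(gate-tag)*45.5/67.5
    print(col,"tag dz",(tag-r)[2].round(3),"loop dz",(loop-r)[2].round(3),"dist",np.linalg.norm(loop-r).round(3),"len",np.linalg.norm(gate-tag).round(3),"res",[np.round(max(p[1]),1) for p in P])
```

```text
red tag dz -0.064 loop dz -0.028 dist 0.037 len 0.067 res [np.float64(0.4), np.float64(0.0), np.float64(2.2)]
yellow tag dz -0.065 loop dz -0.028 dist 0.037 len 0.067 res [np.float64(0.7), np.float64(0.0), np.float64(1.9)]
green tag dz -0.065 loop dz -0.028 dist 0.036 len 0.068 res [np.float64(0.3), np.float64(0.2), np.float64(1.4)]
```

All criteria are met with margin: loops 28 mm below and 37 mm from the ring centres, tags 65 mm below. Handing in.

Run:
```python
from h import *
manip.sign_off(); print(manip.get_time())
```

```text
the job is handed in; nothing more can be done
the job is handed in; nothing more can be done
```

All three vessels are capped tight and tagged, and I handed the job in at about 85 s of the 210 s allowed.

**Caps:** All three wells held vessels. I turned each cap clockwise by its ring until the stop was felt, with wrist torque rising to about 1.7 N m. The total turns were about 4.0 rad for red and 3.1 rad each for yellow and green. In the last top view the rings lie along the block's x axis, as they should when tight.

**Clips:** I then pushed the red, green and yellow clips onto their rings, in that order. Each time the side force dropped to zero once the gate snapped shut.

**Last checks, from both camera views:**

| Check | Measured | Limit |
|---|---|---|
| Loop middle below ring centre | 28 mm on all three | 10–50 mm |
| Loop middle to ring centre | 36–37 mm | under 52 mm |
| Tag centre below ring centre | 64–65 mm | over 22 mm |

- **Gates:** they looked shut in the pictures; I had no direct reading of the gate angles.
- **Bystanders:** all looked unmoved in the last top view.
- **Robot:** it was clear of everything.

Nothing failed. The weakest agreement was at the gate-tip points, where the two views differed by 1.4–2.2 px. Early on, the red ring's scene-view template fit was poor against the bottles behind it, so I used the block pose from the top view instead. I saw no clip knocked aside.

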